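Put the bars back on the watch and bangle stand

TASK

Put the watch stand on the dressing table back together: lay the thick padded watch roll in the low front pair of notches and the slim bar in the high rear pair, each lying level and fully down in both notches with its end knobs outside the uprights. Set them down gently rather than dropping them, and leave the other things on the table where they are.

Things in the scene. Friction and masses are not known exactly. Their poses are not given: they have to be found in the camera images.
- stand: brown wooden two-tier watch and bangle stand, fixed: base 200 (x) x 262 (y) x 14 mm; two uprights 14 mm thick, inner faces 108 mm and outer faces 122 mm either side of the middle; a thin stretcher rod between them 48 mm up. Origin: centre of the base's underside, on the table. x from the low front (robot's side) to the high rear, y along the bars, z up
- front_notches (a point): seated position of a bar's centre in the low front pair of V notches: midway between the uprights, 50 mm in front of the stand's origin, 105 mm above the table, y along the bar. The V's open upward, 36 mm wide at the mouth, 25 mm deep, sides sloping 55 degrees; lips 8 mm above this point (113 mm above the table)
- rear_notches (a point): seated position of a bar's centre in the high rear pair of V notches (same V's): midway between the uprights, 50 mm behind the stand's origin, 150 mm above the table, y along the bar; lips 158 mm above the table
- watch_roll_center (a point): centre of the watch roll: firm thick grey padded roll, 44 mm in diameter, padding 194 mm long, about 0.16 kg, lying on the table (axis 22 mm up). A 20 mm wooden core shows from 97 to 132 mm either side of the centre, then a round knob 32 mm across, 10 mm thick (284 mm overall). y is its long axis, either end may lead; x and z turn as it rolls
- slim_bar_center (a point): centre of the slim bar: plain brown wooden round bar 20 mm in diameter, about 0.09 kg, lying on the table on its end knobs (axis 16 mm up). At each end a round knob 32 mm across and 10 mm thick, inner face 132 mm from the centre (284 mm overall). y is its long axis, either end may lead; x and z turn as it rolls
- cream_jar: low round cream jar, amber glass with white lid, 43 mm across, 36 mm high; origin at the centre of its underside. Stands between the bars and the stand
- perfume: perfume bottle, clear rectangular glass 30 x 52 mm with round black cap, 94 mm high; origin at the centre of its underside
- clock: small round white alarm clock on a wooden foot, 98 mm high; origin at the centre of its underside
- mug: white mug, 80 mm across, 90 mm high; origin at the centre of its underside
- bangle: plain brass bangle lying flat, 72 mm outside diameter, 10 mm high; origin at the centre of its underside
- hairbrush: wooden hairbrush lying bristles up, 190 mm long, 50 mm wide, 32 mm high; origin under its middle

How it is judged (in metres and radians):
At the end, for the whole second after the job is handed in: The watch roll rests in the low front notches and the slim bar in the high rear notches, each released and at rest, its centre within 5 mm front to back, 14 mm along the bar and 4 mm in height of the seated position and its axis within 2 degrees of the stand's, so level (x of watch_roll_center in the frame of front_notches between -0.005 and 0.005 m and y of watch_roll_center in the frame of front_notches between -0.014 and 0.014 m and z of watch_roll_center in the frame of front_notches between -0.004 and 0.004 m and angle between the y axis of watch_roll_center and the y axis of front_notches, either way round below 0.035 rad and linear speed of each of watch_roll, slim_bar below 0.02 m/s and contact force between each of watch_roll, slim_bar and the fingers below 0.05 N and x of slim_bar_center in the frame of rear_notches between -0.005 and 0.005 m and y of slim_bar_center in the frame of rear_notches between -0.014 and 0.014 m and z of slim_bar_center in the frame of rear_notches between -0.004 and 0.004 m and angle between the y axis of slim_bar_center and the y axis of rear_notches, either way round below 0.035 rad); the robot touches nothing.
It fails at once if the watch roll is let go and drops (falls faster than 0.7 m/s, about 25 mm of free fall) (linear speed of watch_roll above 0.7 m/s and contact force between watch_roll and the fingers below 0.05 N).
It fails at once if the slim bar is let go and drops (falls faster than 0.7 m/s, about 25 mm of free fall) (linear speed of slim_bar above 0.7 m/s and contact force between slim_bar and the fingers below 0.05 N).
It fails at once if one of the other loose things (jar, perfume, clock, mug, bangle, hairbrush) is shifted by more than 30 mm (distance of any of cream_jar, perfume, clock, mug, bangle, hairbrush from where it was at the start of the episode above 0.03 m).
It also fails if it takes over 58 s, if anything falls off the work surface, if the arm or the gripper's body presses on something with over 40 N, if the wrist force passes 120 N, or if a joint passes its speed limit or range.

ROBOT

A 6-joint arm with a two-finger parallel gripper is mounted at the origin on the work surface. World frame = base frame: x ahead of the robot, y to its left, z up, the work surface at z = 0. Lengths are in mm, angles in rad, forces in N, time in s.
With the tool pointing down it reaches from about 375 to 975 mm from the base axis. Payload 3.8 kg.
Tool frame: the origin (TCP) lies between the finger pads; the fingertips stand 25 mm ahead of it and the grasp point (between the pads) lies 6 mm ahead of it (bot.tip_extent is the distance from the TCP to the fingertips, in mm); z points along the fingers, y is the line along which they close (so a half turn about z gives the same grasp; the last joint's range is limited). The gripper opens to 88 mm and grips with 3 to 60 N. Pads are 18 mm wide; open, the fingers measure 123 mm over their backs; the gripper's body (75 mm by 187 mm) begins 45 mm behind the grasp point.
Start: joints at [-1.239, 0.264, 1.604, -0, 1.274, -0.037], TCP at [243.329, -629.61, 263.706] pointing down, gripper open.
Joint ranges: [-2.63, 2.63], [-0.94, 2.18], [0.31, 2.57], [-1.31, 4.45], [0, 2.66], [-2.55, 2.55]. Speed limits (rad/s): [2.57, 2.57, 3.14, 3.14, 3.14, 3.14].

INTERFACE

Orientations are given as a unit quaternion [x, y, z, w].
In Python, from workcell import sensors, read_camera, workorder, bot gives the robot as it stands.
- The arm moves only by the shell command python3 -m pendant 'ROWS'. ROWS is text: rows parted by semicolons, each of 7 numbers parted by spaces: the shift along the tool's x, y, z normalised to -1 to 1, where 1 is 0.12 m, then the turn, a rotation vector about the tool's x, y, z normalised to -1 to 1, where 1 is 360 degrees, then the gripper's target within -1 to 1 (shut at 1, half-way at 0, fully open at -1). A call has 1 to 10 rows; each row is the pose to reach, as a shift and turn from the pose commanded when the call began, along the tool's axes at that moment, turning the shorter way round; what a row does not reach only later rows make up. A row lasts 1/12 s, in which the tool goes at most 41.7 mm and 7.16 degrees, less where a joint would pass 70% of its speed; a pose out of reach is approached as far as the arm can. A call with a number of a shift or a turn outside -1 to 1 is refused whole. A call with a gripper value outside its range is refused whole. The fingers move at their own pace and stop on an object; the grip force is fixed at half the most. Time passes only in rows, so rows that repeat a pose let the fingers close. It gives the time, the measured TCP pose, the force, the opening and the grip force at its end, in the units of the state.
- sensors.sense(): the state, without advancing time (a new reading comes with each control period).
- read_camera(name): name is "side" or "top"; returns a dict with "image" (420x560x3 uint8, red, green, blue), "fx", "fy", "cx", "cy" (pixels), "distortion" ([k1, k2, p1, p2, k3] as OpenCV has them; the pictures are not rectified), "extrinsics" (4x4, takes a point from camera to world coordinates). Camera axes: x right, y up, looking along -z (the intrinsics and any distortion apply to the point x, -y, -z); pixel columns grow to the right and rows downward; lengths in mm; the calibration is good to about 2 mm. A picture is of the moment at which its call begins. There is no depth.
- workorder.hand_in(): hands the job in; it is judged then, once.
The state is a dict: "t": time; "qpos": joint angles; "joint_velocities": joint speeds; "joint_torque": joint torques, N m; "tcp_pos": TCP position; "eef_rot": TCP orientation; "force": force on the tool from outside, world axes, zero at the start; "wrist_torque": the same for the moment, N m; "gripper_width": finger opening in mm; "grasp_force": force on a finger pad.
Only numpy, scipy, OpenCV 4.12 (cv2) and the standard library are available. Lean on these libraries where they do the work, as an engineer would, in place of code of your own. Each camera call takes 0.05 s, during which the arm holds its last target. There are 200 camera calls.

## Working session

There is one attempt and no reset: what is moved stays moved. The work goes in short steps, Python scripts to look and compute and a shell command to move; the robot and the scene stay as the last step left them, time stands still between calls to the robot, and variables do not carry over. Pictures are saved under pics/ and viewed, at most 13 in all, crops included, and the job is handed in when it is done.

```bash
mkdir -p pics; python3 - <<'E'
from workcell import sensors, read_camera, workorder, bot
import cv2
for n in("top","side"):
    c=read_camera(n); cv2.imwrite(f"pics/{n}0.png",c["image"][:,:,::-1]); print(n,c["fx"],c["fy"],c["cx"],c["cy"],c["distortion"],c["extrinsics"])
s=sensors.sense();print(s)
E
```

```text
top 388.0297463173394 388.0297463173394 280.95579466436203 209.64840855493094 [-0.00570118  0.          0.          0.          0.        ] [[ 2.06087201e-02  9.93408390e-01 -1.12761040e-01  4.39981704e+02]
 [-9.99732897e-01  1.92960986e-02 -1.27199013e-02 -1.43754285e+02]
 [-1.04602085e-02  1.12993062e-01  9.93540715e-01  1.22244532e+03]
 [ 0.00000000e+00  0.00000000e+00  0.00000000e+00  1.00000000e+00]]
side 433.4977138032605 433.4977138032605 278.5425286995499 209.64146915398666 [-0.00533997  0.          0.          0.          0.        ] [[-7.52577896e-01  5.04864850e-01 -4.22774164e-01  1.22688792e+02]
 [-6.58260702e-01 -5.59354641e-01  5.03800789e-01  3.71610699e+02]
 [ 1.78706191e-02  6.57444955e-01  7.53290629e-01  9.01838756e+02]
 [ 0.00000000e+00  0.00000000e+00  0.00000000e+00  1.00000000e+00]]
{'t': 0.1, 'qpos': array([-1.23891981e+00,  2.64667588e-01,  1.60526553e+00,  1.63125111e-07,
        1.27370323e+00, -3.69142663e-02]), 'joint_velocities': array([-7.79758418e-05, -1.57691906e-03, -2.25971453e-03,  1.07565618e-04,
        1.33173928e-03, -8.72998479e-05]), 'joint_torque': array([ 3.13436221e-04, -5.03621471e+01, -3.58070755e+01,  7.31300935e-02,
        2.33748072e-02, -5.95257961e-05]), 'tcp_pos': array([ 243.12035159, -629.0445427 ,  262.50418048]), 'eef_rot': array([ 9.83046778e-01,  1.83352088e-01, -1.50080433e-04, -1.01076652e-03]), 'force': array([-0.80578685, -0.70244393,  0.06868452]), 'wrist_torque': array([ 0.02468045, -0.01476078,  0.03238448]), 'grasp_force': 0.0, 'gripper_width': 88.13650233324236}
```

View pics/top0.png

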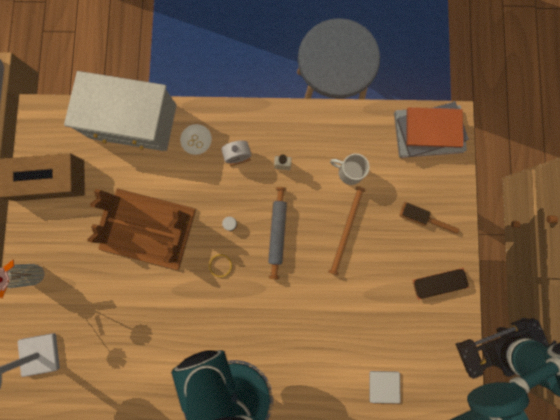

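View pics/side0.png

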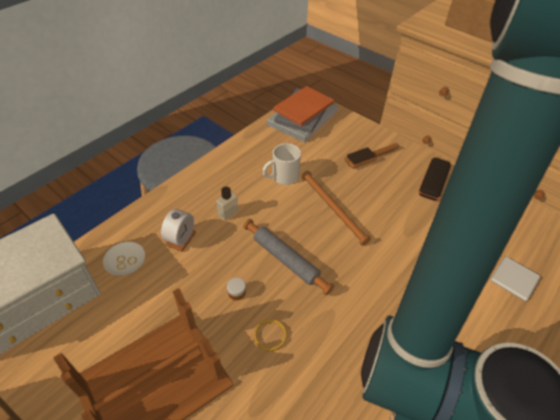

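The top view shows the roll from (281,190) to (274,275), the slim bar from (360,190) to (335,271), the stand around (145,228), and the jar at (229,224). The bars are turned about 90° from the stand. I'll zoom in.

```bash
python3 - <<'E'
import cv2,numpy as np
i=cv2.imread("pics/top0.png"); 
cv2.imwrite("pics/t1.png",cv2.resize(i[175:285,80:210],None,fx=5,fy=5,interpolation=2))
cv2.imwrite("pics/t2.png",cv2.resize(i[145:290,205:375],None,fx=4,fy=4,interpolation=2))
E
```

```text
(no output)
```

View pics/t1.png

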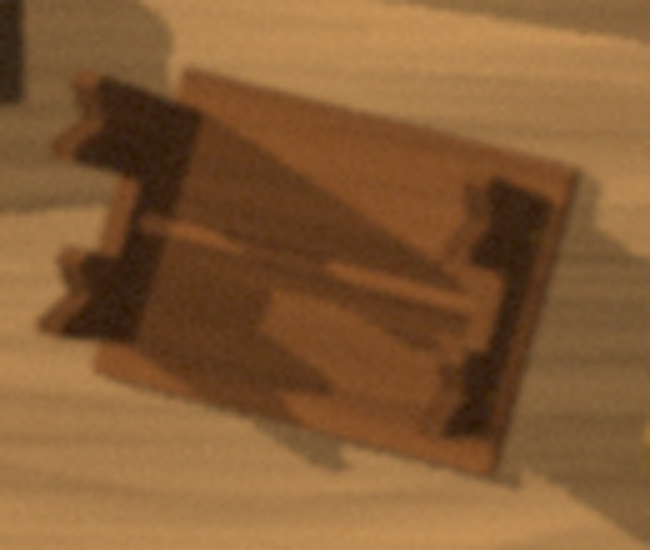

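View pics/t2.png

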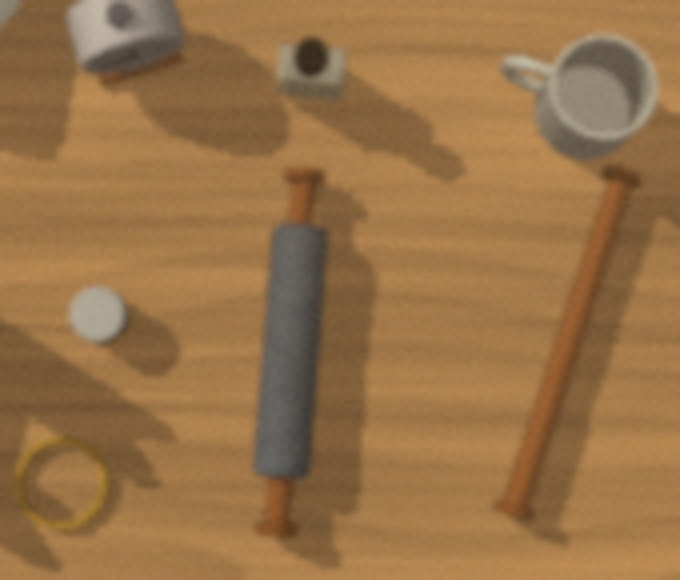

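Stand base top corners in the full picture are (117.4,189), (195.6,210), (179,269.6) and (99.4,249.4). The roll's ends are at (280.8,188) and (274,278), and the slim bar's at (360.2,188) and (334,273.7).

```bash
cat > h.py <<'E'
import numpy as np,cv2
from scipy.spatial.transform import Rotation as R
from scipy.optimize import least_squares
from workcell import sensors, read_camera, workorder, bot
def K(c): return np.array([[c["fx"],0,c["cx"]],[0,c["fy"],c["cy"]],[0,0,1.]]),np.array(c["distortion"])
def proj(c,P):
    E=np.array(c["extrinsics"]); q=(np.atleast_2d(P)-E[:3,3])@E[:3,:3]*[1,-1,-1]
    k,d=K(c); return cv2.projectPoints(q,np.zeros(3),np.zeros(3),k,d)[0][:,0]
def plane(c,uv,z):
    k,d=K(c);E=np.array(c["extrinsics"]); n=cv2.undistortPoints(np.array(uv,float).reshape(-1,1,2),k,d)[:,0]
    r=np.c_[n[:,0],-n[:,1],-np.ones(len(n))]@E[:3,:3].T; o=E[:3,3]
    return o+r*((z-o[2])/r[:,2])[:,None]
def stand_pts(p,P): return R.from_euler('z',p[2]).apply(P)+[p[0],p[1],0]
def delta(x,y,z,yaw):
    "tool x axis at yaw (mod pi, choosing j6 smallest), tool down; prints shift and turn in row units"
    s=sensors.sense(); Rc=R.from_quat(s["eef_rot"])
    j1=np.arctan2(y,x); yaw=yaw+np.pi*np.round((j1+np.pi/2-yaw)/np.pi)
    Rt=R.from_matrix(np.array([[np.cos(yaw),np.sin(yaw),0],[np.sin(yaw),-np.cos(yaw),0],[0,0,-1.]]).T)
    sh=Rc.inv().apply(np.array([x,y,z])-s["tcp_pos"])/120; tr=(Rc.inv()*Rt).as_rotvec()/(2*np.pi)
    print("t %.1f"%s["t"],"tcp",s["tcp_pos"].round(1),"w %.1f f %.1f"%(s["gripper_width"],s["grasp_force"]),"F",s["force"].round(1),"j6 goal %.2f"%(j1-yaw+np.pi/2),"yaw %.3f"%yaw)
    print("shift",sh.round(3),"turn",tr.round(4))
E
python3 - <<'E'
from h import *
c=read_camera("top"); s=read_camera("side")
uv=np.array([(117.4,189),(195.6,210),(179,269.6),(99.4,249.4)])
P=np.array([(100,131,14),(100,-131,14),(-100,-131,14),(-100,131,14)])
w=plane(c,uv,14);print(w.round(1))
f=lambda p:(proj(c,stand_pts(p,P))-uv).ravel()
r=least_squares(f,[*w.mean(0)[:2],-.26],x_scale=[100,100,.1]);p=r.x;print("stand",p,r.fun.round(1))
N=np.array([(-50,115,105),(-50,-115,105),(50,115,150),(50,-115,150)],float)
n=stand_pts(p,N);print("top notches",proj(c,n).round(1).tolist(),"side",proj(s,n).round(1).tolist())
print("mid front",stand_pts(p,[(-50,0,105)]),"rear",stand_pts(p,[(50,0,150)]))
for nm,e,z in(("roll",[(280.75,188),(274,278)],22),("slim",[(360.2,188),(334,273.7)],16)):
    b=plane(c,e,z);d=b[0]-b[1];print(nm,b.round(1).tolist(),"c",b.mean(0).round(1),"L",np.linalg.norm(d),"yaw",np.arctan2(d[1],d[0])); print(proj(s,b).round(1).tolist())
    m=b.mean(0)
    delta(m[0],m[1],230,np.arctan2(d[1],d[0]))
delta(*stand_pts(p,[(-50,0,230)])[0],p[2]+np.pi/2)
for nm,e,z in(("jar",(229,222),36),):print(nm,plane(c,[e],z))
E
```

```text
[[632.9 391.7  14. ]
 [570.8 139.9  14. ]
 [384.6 182.9  14. ]
 [441.4 435.1  14. ]]
stand [ 5.07567771e+02  2.87393973e+02 -2.29177180e-01] [-0.1 -0.6  0.9 -1.4  0.1  1.4 -0.9  0.5]
top notches [[93.9, 234.1], [169.9, 253.9], [96.7, 198.8], [175.1, 218.9]] side [[94.2, 423.5], [212.4, 348.3], [65.7, 365.7], [184.3, 298.3]]
mid front [[458.87508901 298.75278813 105.        ]] rear [[556.26045399 276.03515867 150.        ]]
roll [[644.5, -126.3, 22.0], [365.8, -111.5, 22.0]] c [ 505.1 -118.9   22. ] L 279.0893099312552 yaw -0.05325837387391142
[[247.7, 223.6], [329.8, 289.3]]
t 0.2 tcp [ 243.2 -629.2  262.9] w 88.3 f 0.0 F [-0.2  0.2 -0.4] j6 goal 1.39 yaw -0.053
shift [ 3.569 -3.18   0.278] turn [-0.0002  0.      0.0672]
slim [[650.2, -376.0, 16.0], [382.3, -295.1, 16.0]] c [ 516.3 -335.5   16. ] L 279.8281821713537 yaw -0.29308952789029474
[[305.7, 174.7], [367.2, 240.2]]
t 0.2 tcp [ 243.2 -629.2  262.9] w 88.3 f 0.0 F [-0.2  0.2 -0.4] j6 goal 1.29 yaw -0.293
shift [ 3.005 -1.462  0.276] turn [-2.000e-04  1.000e-04  1.053e-01]
t 0.2 tcp [ 243.2 -629.2  262.9] w 88.3 f 0.0 F [-0.2  0.2 -0.4] j6 goal 0.81 yaw 1.342
shift [ 4.464 -6.565  0.283] turn [-2.000e-04 -1.000e-04 -1.548e-01]
jar [[533.36882507  30.18535127  36.        ]]
```

```bash
python3 -m pendant '.3 -.27 0 0 0 0 -1;.6 -.54 0 0 0 0 -1;.9 -.81 0 0 0 0 -1;1 -.9 0 0 0 0 -1' && python3 -m pendant '.3 -.27 0 0 0 0 -1;.6 -.54 0 0 0 0 -1;.9 -.81 0 0 0 0 -1;1 -.9 0 0 0 0 -1' && python3 -m pendant '.3 -.27 0 0 0 0 -1;.6 -.54 0 0 0 0 -1;.9 -.81 0 0 0 0 -1;1 -.9 0 0 0 0 -1' && python3 -m pendant '.3 -.24 .1 0 0 .02 -1;.57 -.48 .2 0 0 .04 -1;.57 -.48 .2 0 0 .067 -1;.57 -.48 .2 0 0 .067 -1;.57 -.48 .2 0 0 .067 -1;.57 -.48 .2 0 0 .067 -1;.57 -.48 .2 0 0 .067 -1'
python3 - <<'E'
from h import *
delta(505,-119,100,-.053)
cv2.imwrite("pics/s1.png",cv2.resize(read_camera("side")["image"][150:420,30:400,::-1],None,fx=2.1,fy=2.1,interpolation=2))
E
```

```text
t: 0.53
tcp_pos: [316.7, -483.5, 263.2]
eef_rot: [0.983, 0.183, 0.0, -0.001]
force: [0.4, -0.8, 0.6]
gripper_width: 88.0
grasp_force: 0.0
t: 0.87
tcp_pos: [389.8, -339.2, 263.6]
eef_rot: [0.983, 0.183, 0.0, -0.0]
force: [1.1, -0.4, 0.0]
gripper_width: 88.2
grasp_force: 0.0
t: 1.2
tcp_pos: [462.9, -195.2, 263.8]
eef_rot: [0.983, 0.184, 0.0, -0.0]
force: [1.0, 0.4, -0.2]
gripper_width: 88.2
grasp_force: 0.0
t: 1.78
tcp_pos: [505.3, -119.7, 239.9]
eef_rot: [1.0, -0.025, 0.0, 0.0]
force: [-0.0, -0.9, -0.2]
gripper_width: 88.1
grasp_force: 0.0
t 1.8 tcp [ 505.3 -119.7  239.9] w 88.1 f 0.0 F [-0.  -0.9 -0.2] j6 goal 1.39 yaw -0.053
shift [-0.003 -0.006  1.165] turn [ 0.     -0.      0.0004]
```

View pics/s1.png

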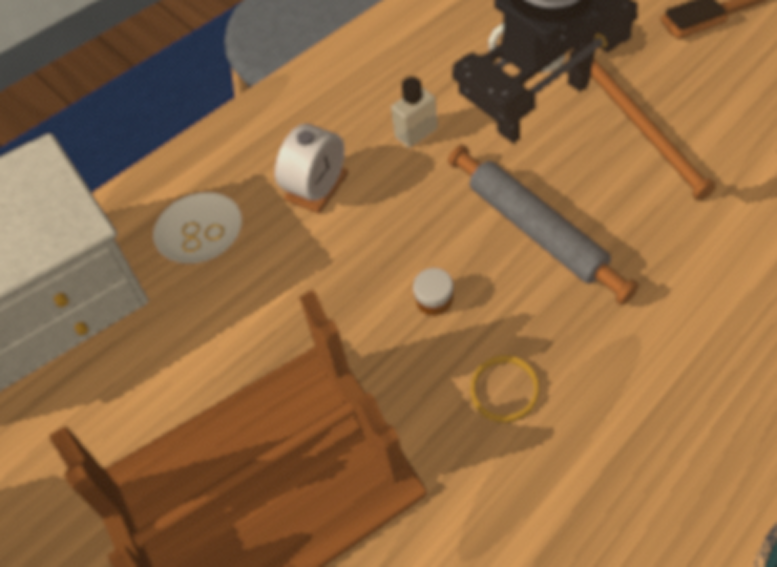

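The side view agrees with the roll fix: its ends are within about 2 px of the prediction. I'll descend and grip.

```bash
python3 -m pendant '0 0 .3 0 0 0 -1;0 0 .6 0 0 0 -1;0 0 .9 0 0 0 -1;0 0 .9 0 0 0 -1' >/dev/null && python3 -m pendant '0 0 .2 0 0 0 -1;0 0 .4 0 0 0 -1;0 0 .6 0 0 0 -1;0 0 .75 0 0 0 -1;0 0 .85 0 0 0 -1;0 0 .85 0 0 0 -1;0 0 .85 0 0 0 -1' && python3 -m pendant '0 0 0 0 0 0 .3;0 0 0 0 0 0 .3;0 0 0 0 0 0 .3;0 0 0 0 0 0 .3;0 0 0 0 0 0 .3;0 0 0 0 0 0 .3;0 0 0 0 0 0 .3;0 0 0 0 0 0 .3;0 0 0 0 0 0 .3;0 0 0 0 0 0 .3'
python3 - <<'E'
from h import *
c=read_camera("top"); s=read_camera("side")
uv=np.array([(117.4,189),(195.6,210),(179,269.6),(99.4,249.4)])
P=np.array([(100,131,14),(100,-131,14),(-100,-131,14),(-100,131,14)])
f=lambda p:np.r_[(proj(c,stand_pts(p,P))-uv).ravel(),proj(s,stand_pts(p,P[2:3]))[0]-[232.4,383.3]]
r=least_squares(f,[507,287,-.23],x_scale=[100,100,.1]);print(r.x,r.fun.round(1))
E
```

```text
t: 2.75
tcp_pos: [505.8, -119.7, 30.5]
eef_rot: [1.0, -0.026, 0.0, 0.0]
force: [1.6, -0.3, 0.4]
gripper_width: 88.1
grasp_force: 0.0
t: 3.58
tcp_pos: [505.4, -119.3, 29.8]
eef_rot: [1.0, -0.026, 0.0, 0.0]
force: [-1.5, 0.1, 2.1]
gripper_width: 43.0
grasp_force: 30.0
[ 5.09318161e+02  2.89815508e+02 -2.33844115e-01] [-0.7 -1.3  0.3 -1.7 -0.9  0.9 -1.7 -0.3  2.3 -0.4]
```

```bash
python3 -m pendant '0 0 -.1 0 0 0 .3;0 0 -.3 0 0 0 .3;0 0 -.5 0 0 0 .3;0 0 -.7 0 0 0 .3;0 0 -.9 0 0 0 .3;0 0 -.95 0 0 0 .3;0 0 -.95 0 0 0 .3' && python3 -m pendant '0 0 -.2 0 0 0 .3;0 0 -.4 0 0 0 .3;0 0 -.6 0 0 0 .3;0 0 -.75 0 0 0 .3;0 0 -.85 0 0 0 .3;0 0 -.85 0 0 0 .3'
python3 - <<'E'
from h import *
g=cv2.GaussianBlur(cv2.imread("pics/top0.png"),(0,0),.7).astype(np.float32)
c=read_camera("top")
C=np.array([(100,131,14),(100,-131,14),(-100,-131,14),(-100,131,14)],float)
p=np.array([508,288.5,-.231])
for it in range(6):
    A=[];D=[]
    for a,b,n in((C[0],C[1],(1,0,0)),(C[1],C[2],(0,-1,0)),(C[2],C[3],(-1,0,0))):
        for t in np.linspace(.08,.92,22):
            q=a+(b-a)*t; offs=np.arange(-12,12.1,.5); L=q+offs[:,None]*np.array(n)
            uv=proj(c,stand_pts(p,L)).astype(np.float32)
            I=cv2.remap(g,uv[None,:,0],uv[None,:,1],1)[0]; G=np.gradient(I[:,1]) # green: wood table brighter
            k=np.argmax(G[2:-2])+2
            if G[k]>2: A.append(q);D.append((np.array(n,float),offs[k]))
    A=np.array(A);n=np.array([d[0] for d in D]);o=np.array([d[1] for d in D])
    T=stand_pts(p,A+n*o[:,None])
    f=lambda p:np.sum((R.from_euler('z',-p[2]).apply(T-[p[0],p[1],0])-A)*n,1)
    r=least_squares(f,p,x_scale=[100,100,.1],loss='soft_l1',f_scale=1.5);p=r.x
for v in((1,0,0),(0,-1,0),(-1,0,0)):
    m=(n==v).all(1);print(v,m.sum(),np.median(f(p)[m]).round(2),np.abs(f(p)[m]).mean().round(2))
print(p)
print(stand_pts(p,[(-50,0,105),(50,0,150)]))
delta(*stand_pts(p,[(-50,0,245)])[0],p[2]+np.pi/2)
E
```

```text
t: 4.27
tcp_pos: [507.0, -119.6, 146.3]
eef_rot: [1.0, -0.026, 0.003, 0.001]
force: [1.0, 0.1, -2.8]
gripper_width: 43.2
grasp_force: 30.0
t: 4.77
tcp_pos: [506.3, -119.5, 247.1]
eef_rot: [1.0, -0.026, 0.001, 0.0]
force: [-0.6, -0.8, -2.0]
gripper_width: 42.9
grasp_force: 30.0
(1, 0, 0) 22 0.93 0.97
(0, -1, 0) 15 -0.1 0.62
(-1, 0, 0) 18 0.61 1.15
[ 5.08422411e+02  2.89667177e+02 -2.32461275e-01]
[[459.76729482 301.18584176 105.        ]
 [557.07752793 278.14851264 150.        ]]
t 4.8 tcp [ 505.5 -119.3  245.5] w 43.2 f 30.0 F [-0.1 -0.4 -2.8] j6 goal 0.81 yaw 1.338
shift [-5.640e-01 -3.479e+00  3.000e-03] turn [ 1.000e-04 -1.000e-04 -2.213e-01]
```

```bash
python3 -m pendant '-.02 -.15 0 0 0 0 .3;-.07 -.4 0 0 0 0 .3;-.11 -.65 0 0 0 0 .3;-.15 -.9 0 0 0 0 .3' >/dev/null && python3 -m pendant '-.04 -.25 0 0 0 0 .3;-.08 -.5 0 0 0 0 .3;-.13 -.75 0 0 0 0 .3;-.17 -1 0 0 0 0 .3' >/dev/null && python3 -m pendant '-.03 -.25 0 0 0 -.015 .3;-.06 -.45 0 0 0 -.03 .3;-.1 -.6 0 0 0 -.045 .3;-.13 -.75 0 0 0 -.06 .3;-.16 -.85 0 0 0 -.08 .3;-.2 -.95 0 0 0 -.095 .3;-.22 -1 0 0 0 -.11 .3;-.24 -1 0 0 0 -.11 .3;-.24 -1 0 0 0 -.11 .3'
python3 - <<'E'
from h import *
delta(459.8,301.2,245,1.338)
E
```

```text
t: 6.23
tcp_pos: [454.9, 231.4, 243.3]
eef_rot: [0.95, 0.313, -0.002, 0.0]
force: [-0.3, 0.1, -1.9]
gripper_width: 43.1
grasp_force: 30.0
t 6.2 tcp [454.9 231.4 243.3] w 43.1 f 30.0 F [-0.3  0.1 -1.9] j6 goal 0.81 yaw 1.338
shift [ 0.379 -0.443 -0.015] turn [-0.0003  0.0006 -0.1115]
```

```bash
python3 -m pendant '.1 -.1 0 0 0 -.015 .3;.2 -.2 0 0 0 -.03 .3;.3 -.3 0 0 0 -.05 .3;.38 -.4 -.01 0 0 -.065 .3;.38 -.44 -.01 0 0 -.085 .3;.38 -.44 -.01 0 0 -.1 .3;.38 -.44 -.01 0 0 -.1115 .3;.38 -.44 -.01 0 0 -.1115 .3;.38 -.44 -.01 0 0 -.1115 .3'
python3 - <<'E'
from h import *
delta(459.8,301.2,140,1.338)
c=read_camera("top");i=c["image"][:,:,::-1]
cv2.imwrite("pics/t3.png",np.vstack([cv2.resize(i[175:285,70:215],None,fx=4,fy=4,interpolation=2)]))
s=read_camera("side")["image"][:,:,::-1];cv2.imwrite("pics/s3.png",cv2.resize(s[220:420,20:280],None,fx=2.5,fy=2.5,interpolation=2))
a=cv2.resize(i[175:285,70:215],(528,400));b=cv2.resize(s[220:420,20:280],(520,400))
cv2.imwrite("pics/m3.png",cv2.resize(np.hstack([a,b]),(800,305)))
E
```

```text
t: 6.98
tcp_pos: [461.3, 300.6, 245.9]
eef_rot: [0.785, 0.619, -0.001, 0.0]
force: [0.4, -0.2, -1.7]
gripper_width: 43.0
grasp_force: 30.0
t 7.0 tcp [461.3 300.6 245.9] w 43.0 f 30.0 F [ 0.4 -0.2 -1.7] j6 goal 0.81 yaw 1.338
shift [ 0.003 -0.013  0.883] turn [-0.0002  0.0002 -0.0004]
```

View pics/m3.png

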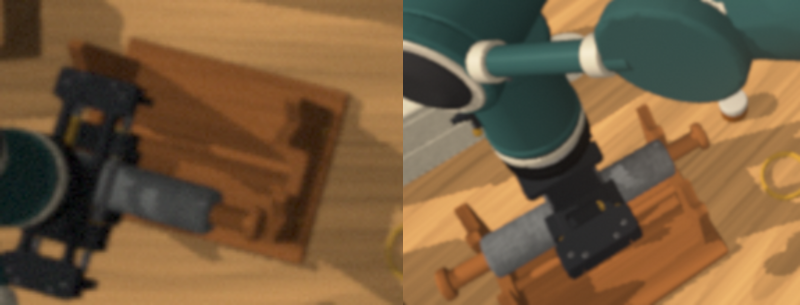

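The picture shows the roll held level above the stand, knobs at (703,132) and (438,285) in the composite. That is about (216.7,306.5) and (43,406.8) in the side image. I'll check the offset along the bar.

```bash
python3 - <<'E'
from h import *
s=read_camera("side");d=np.array([np.cos(1.338),np.sin(1.338),0]);m=np.array([461.3,300.6,238])
print(proj(s,[m-142*d,m+142*d]).round(1).tolist(), proj(s,[m-152*d]).round(1).tolist())
# notch lips on top image for the stand model vs earlier side image
N=np.array([(x+o,sg*y,z) for x,z in((-50,113),(50,158)) for o in(-18,18) for sg in(1,-1) for y in(108,122)],float)
n=stand_pts([508.5,289.7,-.232],N)
i=cv2.resize(cv2.imread("pics/top0.png")[175:285,80:210],None,fx=6,fy=6,interpolation=2)
for u,v in proj(read_camera("top"),n): cv2.circle(i,(int((u-80+.5)*6),int((v-175+.5)*6)),3,(0,255,0),-1)
cv2.imwrite("pics/t4.png",i[:600,:800])
E
```

```text
[[217.0, 307.0], [45.8, 408.4]] [[222.1, 303.9]]
```

View pics/t4.png

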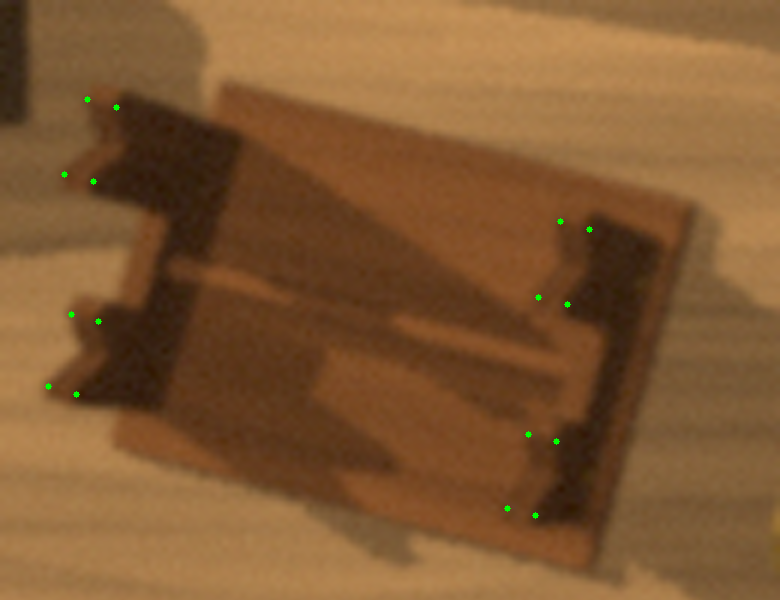

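The model points sit on the notch lips, so the stand pose is good, and the roll's offset along the bar is at most 2 mm. I'll lower it.

```bash
python3 -m pendant '0 -.01 .2 0 0 0 .3;0 -.01 .4 0 0 0 .3;0 -.01 .6 0 0 0 .3;0 -.01 .78 0 0 0 .3;0 -.01 .88 0 0 0 .3;0 -.01 .88 0 0 0 .3;0 -.01 .88 0 0 0 .3' && python3 -m pendant '0 0 .05 0 0 0 .3;0 0 .1 0 0 0 .3;0 0 .14 0 0 0 .3;0 0 .18 0 0 0 .3;0 0 .2 0 0 0 .3;0 0 .2 0 0 0 .3'
python3 - <<'E'
from h import *
delta(459.8,301.2,112.8,1.338)
E
```

```text
t: 7.77
tcp_pos: [460.2, 301.4, 141.1]
eef_rot: [0.784, 0.621, -0.001, -0.0]
force: [0.3, -0.5, -1.6]
gripper_width: 42.9
grasp_force: 30.0
t: 8.27
tcp_pos: [459.9, 301.4, 116.5]
eef_rot: [0.784, 0.621, -0.001, -0.0]
force: [-0.7, -0.4, -1.3]
gripper_width: 43.0
grasp_force: 30.0
t 8.3 tcp [459.9 301.4 116.5] w 43.0 f 30.0 F [-0.7 -0.4 -1.3] j6 goal 0.81 yaw 1.338
shift [-0.001 -0.     0.031] turn [-0.0002  0.0002  0.0002]
```

```bash
python3 -m pendant '0 0 .01 0 0 0 .3;0 0 .02 0 0 0 .3;0 0 .02 0 0 0 .3' && python3 -m pendant '0 0 .01 0 0 0 .3;0 0 .01 0 0 0 .3;0 0 .01 0 0 0 .3'
```

```text
t: 8.52
tcp_pos: [460.4, 301.7, 114.9]
eef_rot: [0.784, 0.621, -0.0, -0.0]
force: [-0.1, 0.4, -2.7]
gripper_width: 42.7
grasp_force: 30.0
t: 8.77
tcp_pos: [460.5, 301.7, 113.8]
eef_rot: [0.784, 0.621, 0.0, 0.0]
force: [0.1, -0.4, -1.0]
gripper_width: 43.1
grasp_force: 30.0
```

```bash
python3 -m pendant '0 0 .01 0 0 0 .3;0 0 .01 0 0 0 .3;0 0 .01 0 0 0 .3' && python3 -m pendant '0 0 .01 0 0 0 .3;0 0 .01 0 0 0 .3;0 0 .01 0 0 0 .3'
```

```text
t: 9.02
tcp_pos: [460.7, 301.8, 113.0]
eef_rot: [0.784, 0.621, 0.0, 0.0]
force: [0.7, 1.0, 0.8]
gripper_width: 42.8
grasp_force: 30.0
t: 9.27
tcp_pos: [460.8, 301.9, 112.7]
eef_rot: [0.784, 0.621, 0.0, 0.0]
force: [-2.3, -0.9, 7.4]
gripper_width: 43.0
grasp_force: 30.0
```

Contact: the roll is seated. I'll release and retreat.

```bash
python3 -m pendant '0 0 0 0 0 0 -.2;0 0 0 0 0 0 -.4;0 0 0 0 0 0 -.7;0 0 0 0 0 0 -.8;0 0 0 0 0 0 -.8;0 0 0 0 0 0 -.8;0 0 0 0 0 0 -.8' && python3 -m pendant '0 0 -.15 0 0 0 -.8;0 0 -.3 0 0 0 -.8;0 0 -.6 0 0 0 -.8;0 0 -.9 0 0 0 -.8;0 0 -1 0 0 0 -.8;0 0 -1 0 0 0 -.8'
python3 - <<'E'
from h import *
delta(516.3,-335.5,240,-.293)
E
```

```text
t: 9.85
tcp_pos: [460.3, 301.6, 111.1]
eef_rot: [0.784, 0.621, -0.0, -0.0]
force: [-0.2, -0.3, 0.3]
gripper_width: 79.1
grasp_force: 0.0
t: 10.35
tcp_pos: [462.8, 303.1, 236.1]
eef_rot: [0.784, 0.621, 0.004, 0.001]
force: [-0.1, 0.3, 0.0]
gripper_width: 79.4
grasp_force: 0.0
t 10.3 tcp [462.8 303.1 236.1] w 79.4 f 0.0 F [-0.1  0.3  0. ] j6 goal 1.29 yaw -0.293
shift [-5.078  1.654 -0.053] turn [-0.     -0.0016  0.2598]
```

```bash
python3 -m pendant '-.3 .1 0 0 0 0 -.8;-.6 .2 0 0 0 0 -.8;-.9 .3 0 0 0 0 -.8;-1 .33 0 0 0 0 -.8' >/dev/null && python3 -m pendant '-.3 .1 0 0 0 0 -.8;-.6 .2 0 0 0 0 -.8;-.9 .3 0 0 0 0 -.8;-1 .33 0 0 0 0 -.8' >/dev/null && python3 -m pendant '-.3 .1 0 0 0 0 -.8;-.6 .2 0 0 0 0 -.8;-.9 .3 0 0 0 0 -.8;-1 .33 0 0 0 0 -.8' >/dev/null && python3 -m pendant '-.3 .1 0 0 0 0 -.8;-.6 .2 0 0 0 0 -.8;-.9 .3 0 0 0 0 -.8;-1 .33 0 0 0 0 -.8' >/dev/null && python3 -m pendant '-.3 .1 0 0 0 .02 -.8;-.6 .2 0 0 0 .04 -.8;-.9 .3 0 0 0 .06 -.8;-1 .33 0 0 0 .08 -.8;-1 .33 0 0 0 .1 -.8;-1 .33 0 0 0 .12 -.8;-1 .33 0 0 0 .14 -.8;-1 .33 0 0 0 .16 -.8;-1 .33 0 0 0 .18 -.8;-1 .33 0 0 0 .195 -.8'
python3 - <<'E'
from h import *
delta(516.3,-335.5,140,-.293)
s=read_camera("side");i=s["image"][:,:,::-1]; b=read_camera("top")["image"][:,:,::-1]
cv2.imwrite("pics/m5.png",np.hstack([cv2.resize(b[165:285,70:270],(400,240),interpolation=2),cv2.resize(i[220:420,30:330],(400,267),interpolation=2)[:240]]))
i=cv2.resize(i[220:420,30:330],(800,533),interpolation=2)
d=stand_pts([508.5,289.7,-.232],[(-50,142,105),(-50,-142,105),(-50,97,105),(-50,-97,105)])
for u,v in proj(s,d): cv2.circle(i,(int((u-30+.5)*8/3),int((v-220+.5)*8/3)),2,(0,255,0),-1)
cv2.imwrite("pics/s5.png",i)
E
```

```text
t: 12.52
tcp_pos: [515.5, -326.1, 229.5]
eef_rot: [0.999, 0.054, -0.001, -0.001]
force: [-0.2, -0.8, -1.0]
gripper_width: 79.4
grasp_force: 0.0
t 12.5 tcp [ 515.5 -326.1  229.5] w 79.4 f 0.0 F [-0.2 -0.8 -1. ] j6 goal 1.29 yaw -0.293
shift [-0.001  0.081  0.745] turn [-0.0004  0.0003  0.0639]
```

View pics/s5.png

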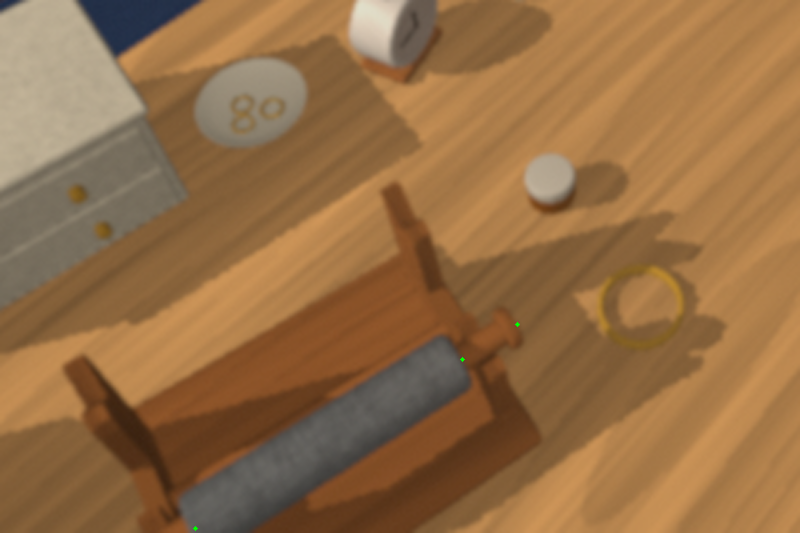

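The roll is seated and level, with its padding end at (456,362) and knob at (515,328), within about 3 mm of the prediction. Next is the slim bar.

```bash
python3 -m pendant '0 .04 .1 0 0 .02 -.8;0 .08 .3 0 0 .04 -.8;0 .08 .5 0 0 .064 -.8;0 .08 .7 0 0 .064 -.8;0 .08 .745 0 0 .064 -.8;0 .08 .745 0 0 .064 -.8;0 .08 .745 0 0 .064 -.8'
python3 - <<'E'
from h import *
delta(516.3,-335.5,30,-.293)
s=read_camera("side");i=s["image"][:,:,::-1]
i=cv2.resize(i[120:270,250:450],(800,600),interpolation=2)
for u,v in proj(s,[(650.2,-376,16),(382.3,-295.1,16),(516.3,-335.5,16)]): cv2.circle(i,(int((u-250+.5)*4),int((v-120+.5)*4)),3,(0,255,0),-1)
cv2.imwrite("pics/s6.png",i)
E
```

```text
t: 13.2
tcp_pos: [516.8, -336.8, 141.8]
eef_rot: [0.99, -0.142, -0.0, -0.0]
force: [-0.1, -1.2, 0.2]
gripper_width: 79.3
grasp_force: 0.0
t 13.2 tcp [ 516.8 -336.8  141.8] w 79.3 f 0.0 F [-0.1 -1.2  0.2] j6 goal 1.29 yaw -0.293
shift [-0.006 -0.009  0.932] turn [-0.0001  0.0001  0.0012]
```

View pics/s6.png

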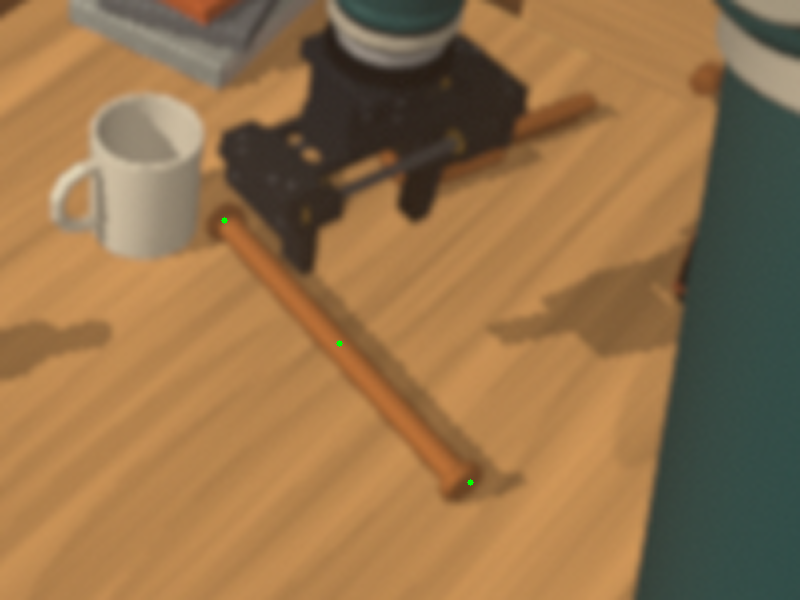

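The prediction lies on the bar; its near end (462,488) is within about 3 mm. I'll descend and grip.

```bash
python3 -m pendant '0 -.01 .2 0 0 0 -.8;0 -.01 .4 0 0 0 -.8;0 -.01 .6 0 0 0 -.8;0 -.01 .8 0 0 0 -.8;0 -.01 .92 0 0 0 -.8;0 -.01 .935 0 0 0 -.8;0 -.01 .935 0 0 0 -.8;0 -.01 .935 0 0 0 -.8' && python3 -m pendant '0 0 0 0 0 0 .8;0 0 0 0 0 0 .8;0 0 0 0 0 0 .8;0 0 0 0 0 0 .8;0 0 0 0 0 0 .8;0 0 0 0 0 0 .8;0 0 0 0 0 0 .8;0 0 0 0 0 0 .8;0 0 0 0 0 0 .8;0 0 0 0 0 0 .8' && python3 -m pendant '0 0 0 0 0 0 .8;0 0 0 0 0 0 .8;0 0 0 0 0 0 .8'
```

```text
t: 13.92
tcp_pos: [518.5, -337.1, 31.8]
eef_rot: [0.99, -0.143, 0.001, 0.001]
force: [-0.3, -0.6, 0.0]
gripper_width: 79.5
grasp_force: 0.0
t: 14.75
tcp_pos: [516.9, -336.1, 29.5]
eef_rot: [0.99, -0.143, -0.0, -0.0]
force: [0.4, 0.3, -0.8]
gripper_width: 19.2
grasp_force: 29.9
t: 15.0
tcp_pos: [516.9, -336.1, 29.6]
eef_rot: [0.99, -0.143, -0.0, -0.0]
force: [0.1, -0.4, -0.3]
gripper_width: 18.9
grasp_force: 29.9
```

```bash
python3 -m pendant '0 0 -.1 0 0 0 .8;0 0 -.3 0 0 0 .8;0 0 -.5 0 0 0 .8;0 0 -.7 0 0 0 .8;0 0 -.9 0 0 0 .8;0 0 -1 0 0 0 .8' >/dev/null && python3 -m pendant '0 0 -.2 0 0 0 .8;0 0 -.4 0 0 0 .8;0 0 -.6 0 0 0 .8;0 0 -.75 0 0 0 .8;0 0 -.85 0 0 0 .8;0 0 -.85 0 0 0 .8'
python3 - <<'E'
from h import *
delta(557.1,278.1,250,1.338)
E
```

```text
t: 16.0
tcp_pos: [518.3, -337.1, 255.3]
eef_rot: [0.99, -0.143, 0.003, 0.001]
force: [0.1, 0.2, -0.8]
gripper_width: 19.0
grasp_force: 29.9
t 16.0 tcp [ 518.3 -337.1  255.3] w 19.0 f 29.9 F [ 0.1  0.2 -0.8] j6 goal 0.70 yaw 1.338
shift [-1.145 -5.007  0.029] turn [ 0.0009 -0.0004 -0.2588]
```

```bash
python3 -m pendant '-.05 -.2 0 0 0 0 .8;-.1 -.45 0 0 0 0 .8;-.17 -.7 0 0 0 0 .8;-.23 -1 0 0 0 0 .8' >/dev/null && python3 -m pendant '-.06 -.25 0 0 0 0 .8;-.12 -.5 0 0 0 0 .8;-.17 -.75 0 0 0 0 .8;-.23 -1 0 0 0 0 .8' >/dev/null && python3 -m pendant '-.06 -.25 0 0 0 0 .8;-.12 -.5 0 0 0 0 .8;-.17 -.75 0 0 0 0 .8;-.23 -1 0 0 0 0 .8' >/dev/null && python3 -m pendant '-.06 -.25 0 0 0 -.015 .8;-.12 -.5 0 0 0 -.03 .8;-.17 -.75 0 0 0 -.045 .8;-.23 -.9 0 0 0 -.06 .8;-.23 -1 0 0 0 -.075 .8;-.23 -1 0 0 0 -.09 .8;-.23 -1 0 0 0 -.105 .8;-.23 -1 0 0 0 -.12 .8;-.23 -1 0 0 0 -.13 .8;-.23 -1 0 0 0 -.13 .8'
python3 - <<'E'
from h import *
delta(557.1,278.1,250,1.338)
E
```

```text
t: 17.83
tcp_pos: [546.4, 155.4, 249.7]
eef_rot: [0.965, 0.262, -0.002, -0.0]
force: [-0.0, -0.0, -1.0]
gripper_width: 19.1
grasp_force: 29.9
t 17.8 tcp [546.4 155.4 249.7] w 19.1 f 29.9 F [-0. -0. -1.] j6 goal 0.70 yaw 1.338
shift [ 0.595 -0.837 -0.003] turn [-0.0003  0.0004 -0.1285]
```

```bash
python3 -m pendant '.1 -.15 0 0 0 -.015 .8;.25 -.35 0 0 0 -.03 .8;.4 -.55 0 0 0 -.05 .8;.5 -.7 0 0 0 -.065 .8;.55 -.8 0 0 0 -.085 .8;.595 -.837 0 0 0 -.1 .8;.595 -.837 0 0 0 -.115 .8;.595 -.837 0 0 0 -.1285 .8;.595 -.837 0 0 0 -.1285 .8;.595 -.837 0 0 0 -.1285 .8'
python3 - <<'E'
from h import *
delta(557.1,278.1,190,1.338)
s=read_camera("side");i=s["image"][:,:,::-1]
i=cv2.resize(i[220:420,20:286],(798,600),interpolation=2)
t=sensors.sense()["tcp_pos"];d=np.array([np.cos(1.338),np.sin(1.338),0]);m=t-[0,0,13.6]
P=proj(s,[m-142*d,m+142*d,m-132*d,m+132*d]);print(P.round(1).tolist())
for u,v in P: cv2.circle(i,(int((u-20+.5)*3),int((v-220+.5)*3)),2,(0,255,0),-1)
cv2.imwrite("pics/s7.png",i)
E
```

```text
t: 18.67
tcp_pos: [557.9, 278.0, 250.5]
eef_rot: [0.786, 0.618, -0.001, -0.0]
force: [0.2, 0.9, -0.7]
gripper_width: 19.1
grasp_force: 29.9
t 18.7 tcp [557.9 278.  250.5] w 19.1 f 29.9 F [ 0.2  0.9 -0.7] j6 goal 0.70 yaw 1.338
shift [ 0.    -0.006  0.504] turn [-0.0002  0.0002 -0.0008]
[[189.3, 266.9], [26.9, 353.9], [184.4, 269.6], [33.5, 350.4]]
```

View pics/s7.png

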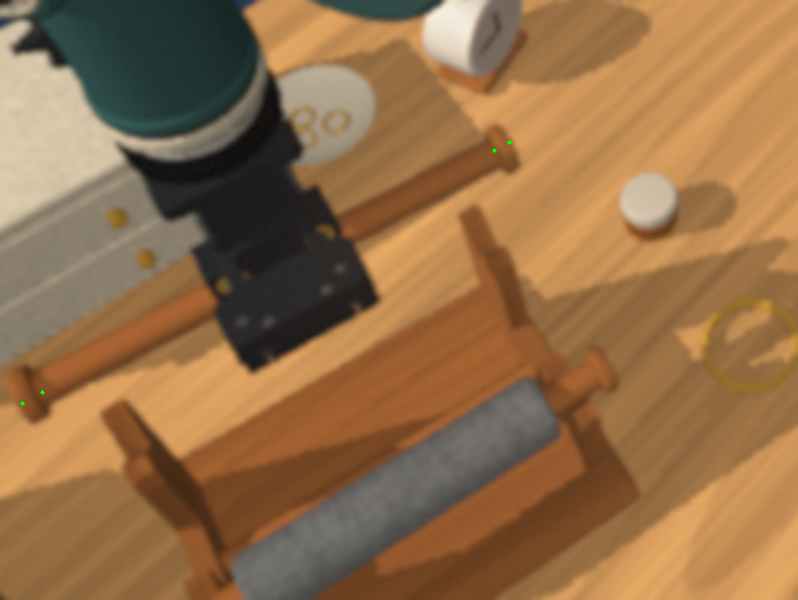

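The predicted knobs sit on the actual ones (right (501,148), left (30,394)), so the bar is centred and level. I'll lower it.

```bash
python3 -m pendant '0 -.005 .15 0 0 0 .8;0 -.005 .3 0 0 0 .8;0 -.005 .42 0 0 0 .8;0 -.005 .5 0 0 0 .8;0 -.005 .5 0 0 0 .8' && python3 -m pendant '0 0 .05 0 0 0 .8;0 0 .1 0 0 0 .8;0 0 .14 0 0 0 .8;0 0 .18 0 0 0 .8;0 0 .2 0 0 0 .8;0 0 .2 0 0 0 .8;0 0 .2 0 0 0 .8'
```

```text
t: 19.13
tcp_pos: [556.1, 277.4, 188.6]
eef_rot: [0.786, 0.619, -0.002, -0.001]
force: [-0.0, 0.3, -1.1]
gripper_width: 18.9
grasp_force: 29.9
t: 19.72
tcp_pos: [557.7, 278.4, 167.7]
eef_rot: [0.785, 0.62, -0.0, -0.0]
force: [-0.9, -0.3, -1.2]
gripper_width: 19.2
grasp_force: 29.9
```

```bash
python3 -m pendant '0 0 .01 0 0 0 .8;0 0 .02 0 0 0 .8;0 0 .02 0 0 0 .8;0 0 .02 0 0 0 .8' && python3 -m pendant '0 0 .01 0 0 0 .8;0 0 .01 0 0 0 .8;0 0 .01 0 0 0 .8;0 0 .01 0 0 0 .8'
```

```text
t: 20.05
tcp_pos: [558.1, 278.5, 165.7]
eef_rot: [0.785, 0.62, 0.0, 0.0]
force: [0.5, 0.5, 0.2]
gripper_width: 19.3
grasp_force: 29.9
t: 20.38
tcp_pos: [558.2, 278.5, 164.6]
eef_rot: [0.785, 0.62, 0.001, 0.0]
force: [-0.3, -0.6, 2.2]
gripper_width: 18.9
grasp_force: 30.0
```

```bash
python3 -m pendant '0 0 .01 0 0 0 .8;0 0 .01 0 0 0 .8;0 0 .01 0 0 0 .8;0 0 .01 0 0 0 .8' && python3 -m pendant '0 0 .005 0 0 0 .8;0 0 .005 0 0 0 .8;0 0 .005 0 0 0 .8'
```

```text
t: 20.72
tcp_pos: [558.2, 278.5, 163.7]
eef_rot: [0.785, 0.62, 0.001, 0.0]
force: [-0.3, -0.6, 5.2]
gripper_width: 19.0
grasp_force: 30.0
t: 20.97
tcp_pos: [558.2, 278.6, 163.7]
eef_rot: [0.785, 0.62, 0.001, 0.0]
force: [-0.3, 0.1, 8.9]
gripper_width: 19.7
grasp_force: 30.0
```

```bash
python3 -m pendant '0 0 0 0 0 0 .5;0 0 0 0 0 0 .2;0 0 0 0 0 0 0;0 0 0 0 0 0 -.2;0 0 0 0 0 0 -.2;0 0 0 0 0 0 -.2' && python3 -m pendant '0 0 -.1 0 0 0 -.2;0 0 -.3 0 0 0 -.2;0 0 -.6 0 0 0 -.2;0 0 -.9 0 0 0 -.2;0 0 -1 0 0 0 -.2' && python3 -m pendant '-.3 0 0 0 0 0 -.2;-.6 0 0 0 0 0 -.2;-.9 0 0 0 0 0 -.2;-1 0 0 0 0 0 -.2' && python3 -m pendant '-.3 0 0 0 0 0 -.2;-.6 0 0 0 0 0 -.2;-.9 0 0 0 0 0 -.2;-1 0 0 0 0 0 -.2;-1 0 0 0 0 0 -.2;-1 0 0 0 0 0 -.2'
python3 - <<'E'
from h import *
o=[]
d=stand_pts([508.5,289.7,-.232],[(-50,142,105),(-50,-142,105),(50,142,150),(50,-142,150)])
for n,(a,b,x,y) in(("top",(165,285,75,235)),("side",(250,420,20,247))):
    c=read_camera(n);i=cv2.resize(c["image"][a:b,x:y,::-1],None,fx=400/(y-x),fy=400/(y-x),interpolation=2);k=400/(y-x)
    for u,v in proj(c,d): cv2.circle(i,(int((u-x+.5)*k),int((v-a+.5)*k)),2,(0,255,0),-1)
    o.append(i[:299])
h=min(len(q) for q in o);cv2.imwrite("pics/m8.png",np.hstack([q[:h] for q in o]))
E
```

```text
t: 21.47
tcp_pos: [557.5, 278.2, 161.8]
eef_rot: [0.785, 0.62, -0.0, -0.0]
force: [0.6, -0.2, 1.1]
gripper_width: 52.2
grasp_force: 0.0
t: 21.88
tcp_pos: [560.1, 279.5, 289.9]
eef_rot: [0.785, 0.62, 0.005, 0.001]
force: [1.5, -0.4, 0.8]
gripper_width: 52.9
grasp_force: 0.0
t: 22.22
tcp_pos: [528.7, 158.3, 282.7]
eef_rot: [0.785, 0.619, -0.001, 0.001]
force: [0.4, 0.3, -0.7]
gripper_width: 52.7
grasp_force: 0.0
t: 22.72
tcp_pos: [502.3, 45.0, 282.6]
eef_rot: [0.786, 0.619, 0.001, -0.0]
force: [-0.5, 0.7, 0.4]
gripper_width: 53.3
grasp_force: 0.0
```

View pics/m8.png

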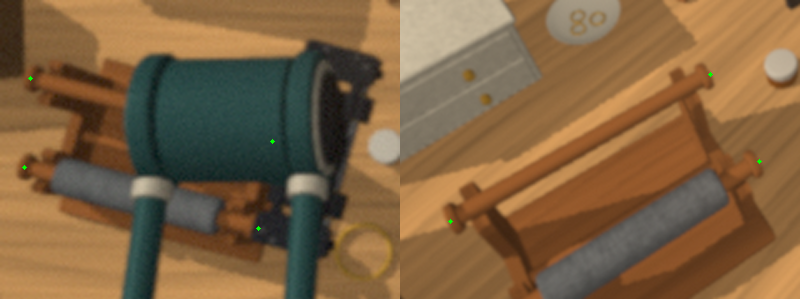

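Both bars lie level in their notches with the knobs outside the uprights. The predicted knob faces (450,221), (710,74) and (759,161) match, and the gripper is clear.

```bash
python3 -c "
from workcell import workorder
print(workorder.hand_in())"
```

```text
the job is handed in; nothing more can be done
None
```

The watch roll is seated in the low front notches and the slim bar in the high rear ones, both level with their knobs outside the uprights; I handed the job in at about 23 s, and no verdict came back.

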